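# Set and lock the parts washer's air, then hold its lid open

## Robot

A 7-joint arm with a two-finger parallel gripper is mounted at the origin on the work surface. World frame = base frame: x ahead of the robot, y to its left, z up, the work surface at z = 0. Lengths are in m, angles in degrees, forces in N, time in s.
With the tool pointing down it reaches from about 0.425 to 0.875 m from the base axis. Payload 4.7 kg.
Tool frame: the origin (TCP) lies at the very end of the fingers, on their centre line; the grasp point (between the pads) lies 19 mm behind it; z points along the fingers, y is the line along which they close (so a half turn about z gives the same grasp; the last joint's range is limited). The gripper opens to 87 mm and grips with 3 to 60 N. Pads are 19 mm wide; open, the fingers measure 117 mm over their backs; the gripper's body (75 mm by 190 mm) begins 51 mm behind the grasp point.
Start: joints at [70.537, 18.392, -4.016, 83.108, 1.295, 78.541, -3.26], TCP at [0.225, -0.61, 0.187] pointing down, gripper open.
Joint ranges: [-163.93, 163.93], [-17.29, 119.83], [-79.2, 71.16], [3.27, 140.29], [-89.18, 269.18], [5.43, 117.66], [-154.24, 154.24]. Speed limits (degrees/s): [147.25, 147.25, 180, 180, 180, 180, 180].

## Interface

Orientations are given as [roll, pitch, yaw] about the fixed x, y, z axes, in that order (R = Rz(yaw) Ry(pitch) Rx(roll)).
In Python, from cell import telemetry, cams, env gives the robot as it stands.
- The arm moves only by the tool arm_command, never from a script. Its argument "series" is text: rows parted by semicolons, each of 5 numbers parted by spaces: the shift along the tool's x, y, z in mm, then the turn about the tool's z in rad, then the closure in counts, from 0 (fully open) to 255 (shut). A call has 1 to 20 rows; each row shifts and turns the commanded pose from where the row before left it, along the tool's axes as they then stand; what a row does not reach is not made up. A row lasts 1/12 s, in which the tool goes at most 41.7 mm and 7.16 degrees, less where a joint would pass 70% of its speed; a pose out of reach is approached as far as the arm can. A call is refused whole if a number of a shift passes 41.7 or a number of a turn 0.125, either way. A call with a gripper value outside its range is refused whole. The fingers move at their own pace and stop on an object; "squeeze" is the grip in N (left out, the last holds). Time passes only in rows, so rows that do not move let the fingers close. It gives the time, the measured TCP pose, the force, the opening and the grip force at its end, in the units of the state.
- telemetry.get_obs(): the state, without advancing time (a new reading comes with each control period).
- cams.read_camera(name): name is "side" or "top" or "wrist"; returns the picture (420x560x3 uint8, blue, green, red); there is no depth.
- cams.calibration(name): a dict with "K" (3x3 intrinsics, pixels), "dist" ([k1, k2, p1, p2, k3] as OpenCV has them; the pictures are not rectified), "origin" and "rotation" of the camera in the world; the wrist camera has in their place "hand_eye" (4x4, takes a point from camera to tool coordinates, whose origin is the TCP and whose axes are the flange's). Camera axes: x right, y down, z forward; pixel columns grow to the right and rows downward; lengths in m; the calibration is good to about 2 mm. A picture is of the moment at which its call begins: read the wrist's pose just before it. calibration takes no time and is no camera call.
- env.sign_off(): hands the job in; it is judged then, once.
The state is a dict: "time_s": time; "qpos": joint angles; "joint_velocities": joint speeds; "effort": joint torques, N m; "tool_pos": TCP position; "tool_rot": TCP orientation; "force": force on the tool from outside, world axes, zero at the start; "wrist_torque": the same for the moment, N m; "grip_width": finger opening in m; "grasp_force": force on a finger pad.
Only numpy, scipy, OpenCV 4.12 (cv2) and the standard library are available. Lean on these libraries where they do the work, as an engineer would, in place of code of your own. Each camera call takes 0.05 s, during which the arm holds its last target. There are 200 camera calls.

## Task

Get the red bench-top parts washer ready for the carburettor: turn the blue air-regulator knob clockwise until its white pointer stands at the green mark, then push the yellow lock slide fully home so that it grips the knob's neck. Then lift the lid and hold it 40 degrees open so that I can reach in; it falls shut by itself, so never let it drop, and finish while still holding it there. Leave the carburettor and the other things around the washer where they are.

Things in the scene. Friction and masses are not known exactly. Their poses are not given: they have to be found in the camera images.
- knob (a joint): blue regulator knob, angle in rad; 0 = backed off, grows clockwise seen from above, up to 2.6. The pointer stands at the green mark at 1.50. It turns stiffly (about 0.05 N m) and stays where it is left
- knob_grip (a point): on the upright axis of the round blue knob (40 mm in diameter, 36 mm tall), 15 mm below its top: the height to grip. Below it a square steel neck, 24 mm across, on a grey bracket whose top is 36 mm below this point; the slide and its keeper strap beside the neck reach to 26 mm below it. The lid's edge is 71 mm from this axis, the lid's top 25 mm below this point
- pointer_tip (a point): outer end of the white pointer line, on the knob's top face, 20 mm from its axis; turns with the knob
- green_mark (a point): point straight above the green stripe that is painted on the bracket beside the knob, at the height of the knob's top, 20 mm from its axis, on the robot's side of it: the pointer tip comes to this point when the knob is set
- lock (a joint): yellow lock slide, travel in m; 0 = drawn back, 0.030 = home. It slides towards the knob (along the washer's +y) with about 2 N of drag and stays where it is left. Its fork goes round the neck's flats only when the knob stands at the mark, within about 9 degrees; then it keeps the knob from turning
- lock_grip (a point): centre of the slide's upright yellow thumb piece: 14 mm wide (washer's x), 22 mm long (y), 32 mm tall, its top 17 mm above this point; the flat slide plate, 37 mm wide, is 15 mm below. Can be pinched across its width from above or pushed from its outer end. Stands 90 mm from the knob's axis when drawn back, 60 mm when home
- lid (a joint): lid of the washer, hinged along the far edge; angle in rad, 0 = shut, 0.698 = 40 degrees open. It falls shut when let go (about 0.7 kg; some 4 N lifts the handle)
- lid_handle (a point): middle of the lid's handle bar: a round steel bar 12 mm thick, parallel to the washer's y and the hinge, 120 mm between its two end posts, bar centre 36 mm above the lid's top face; it moves with the lid. Its distance from the hinge axis is 248 mm: with the lid shut it lies 245 mm nearer the robot than the hinge and 40 mm above it
- lid_hinge (a point): middle of the lid's hinge axis, which runs along the washer's y at the tank's far top edge, 142 mm above the bench
- washer: red sheet-metal parts washer, fixed to the bench, tank 280 mm (x) by 420 mm (y) by 140 mm tall; origin under its centre on the bench, x from the handle side to the hinge, y along the hinge, z up. The regulator is on a bracket at its -y end. The lid covers the tank, overhanging it by 5 mm
- carb_mid (a point): small aluminium carburettor waiting on the bench, 85 x 65 x 105 mm, loose, not to be moved; point 50 mm above the bench
- jug_mid (a point): closed grey plastic jug, 105 x 150 x 200 mm tall, loose, not to be moved; point 100 mm above the bench
- funnel_mid (a point): stainless funnel standing mouth down, 130 mm wide, 145 mm tall, loose, not to be moved; point 70 mm above the bench
- screwdriver_grip (a point): handle of a stubby orange screwdriver lying on the bench, 110 mm long, loose, not to be moved

How it is judged:
By the outcome, as a careful person would: the job done as asked, in the order asked, and still so for the second after the job is handed in, while the arm keeps its last pose, push and grip.
It also fails if it takes over 61 s, if anything falls off the work surface, if the arm or the gripper's body presses on something with over 40 N, if the wrist force passes 120 N, or if a joint passes its speed limit or range.

## Working session

There is one attempt and no reset: what is moved stays moved. The work goes in short steps, Python scripts to look and compute and a tool call to move; the robot and the scene stay as the last step left them, time stands still between calls to the robot, and variables do not carry over. Pictures are saved under pics/ and viewed, at most 10 in all, crops included, and the job is handed in when it is done.

Besides the shell and the picture viewer there is one more tool, called after ">>>" by a JSON object that holds its "name" and its "arguments". arm_command: Moves the arm, as the interface text tells. Its arguments: {"type":"object","properties":{"series":{"type":"string"},"squeeze":{"type":"number"}},"required":["series"]}

```bash
mkdir -p pics; ls
python3 - <<'E'
from cell import telemetry,cams
import cv2,numpy as np
o=telemetry.get_obs();print(o)
for n in("top","side","wrist"):
    cv2.imwrite(f"pics/{n}0.png",cams.read_camera(n));print(n,cams.calibration(n))
E
```

```text
pics
{'time_s': 0.0, 'qpos': array([70.53674494, 18.43905431, -4.01677678, 83.17604505,  1.29426156,
       78.53828862, -3.26073045]), 'joint_velocities': array([ 0.03940894, -0.01623241,  0.01271739, -0.01016526, -0.01046313,
       -0.04953421, -0.07364051]), 'effort': array([-1.70156400e-04, -4.91291785e+01, -4.04079678e-01, -3.12535036e+01,
       -6.39421446e-02,  4.36438539e-02,  1.85059243e-04]), 'tool_pos': array([ 0.22495486, -0.60917645,  0.18615176]), 'tool_rot': array([-1.79891818e+02,  4.56636474e-03,  2.02733382e+01]), 'force': array([0.32436677, 0.08350352, 0.53772913]), 'wrist_torque': array([0.03078199, 0.02983887, 0.02957342]), 'grasp_force': 0.0, 'grip_width': 0.08699541847723052}
top {'K': array([[487.35731598,   0.        , 281.60280073],
       [  0.        , 487.35731598, 200.70691181],
       [  0.        ,   0.        ,   1.        ]]), 'dist': array([-0.03826079,  0.        ,  0.        ,  0.        ,  0.        ]), 'origin': array([0.33398822, 0.01687188, 1.57396982]), 'rotation': array([-172.82943207,   -0.38323677,  -89.6713718 ])}
side {'K': array([[492
[... 249 characters left out ...]
8655, 1.10556703, 1.31873876]), 'rotation': array([-135.09064265,   -0.95337489, -160.04786805])}
wrist {'K': array([[363.32627229,   0.        , 279.94536381],
       [  0.        , 363.32627229, 205.20157598],
       [  0.        ,   0.        ,   1.        ]]), 'dist': array([-0.02004584,  0.        ,  0.        ,  0.        ,  0.        ]), 'hand_eye': array([[ 1.46579083e-04, -9.58424117e-01, -2.85347489e-01,
         7.83666767e-02],
       [ 9.99999905e-01,  2.57901992e-04, -3.52554073e-04,
         4.01003592e-05],
       [ 4.11488012e-04, -2.85347410e-01,  9.58424064e-01,
        -1.97342200e-01],
       [ 0.00000000e+00,  0.00000000e+00,  0.00000000e+00,
         1.00000000e+00]])}
```

View pics/top0.png

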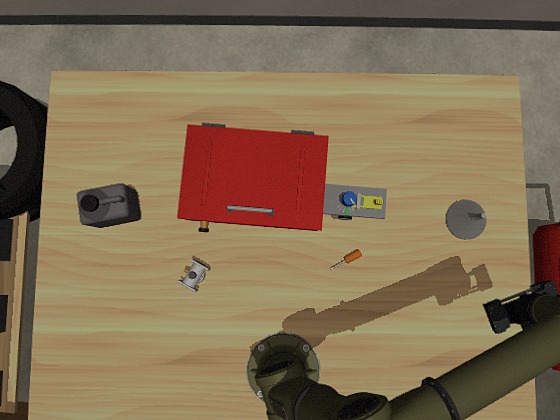

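View pics/side0.png

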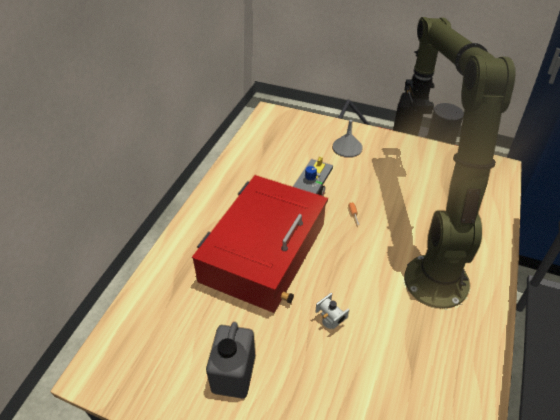

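```bash
cat > h.py <<'E'
import numpy as np,cv2
from scipy.spatial.transform import Rotation as R
from cell import telemetry,cams
def ray(name,px,obs=None):
    c=cams.calibration(name)
    d=cv2.undistortPoints(np.array([[px]],float),c["K"],c["dist"])[0,0]
    d=np.array([d[0],d[1],1.])
    if name=="wrist":
        T=R.from_euler('xyz',obs["tool_rot"],degrees=True).as_matrix();h=c["hand_eye"]
        return obs["tool_pos"]+T@h[:3,3],T@h[:3,:3]@d
    return c["origin"],R.from_euler('xyz',c["rotation"],degrees=True).as_matrix()@d
def atz(name,px,z,obs=None):
    o,d=ray(name,px,obs);return o+d*(z-o[2])/d[2]
E
python3 - <<'E'
from h import *
im=cv2.imread("pics/top0.png")
cv2.imwrite("pics/c0.png",cv2.resize(im[170:240,300:400],None,fx=8,fy=8,interpolation=cv2.INTER_CUBIC))
for n,p,z in[("hingeL",(188,125),.146),("hingeR",(328,135),.146),("nearR",(322,231),.146),("nearL",(178,218),.146),("handle",(250,210),.182),("hL",(228,207.5),.182),("hR",(272,212),.182),("knob",(349,199),.186),("thumb",(377,201),.174),("screw",(350,256),.015),("carb",(195,274),.05),("funnel",(466,219),.07)]:
    print(n,atz("top",p,z).round(4))
for p,z in [((292,232),.182),((311,172),.186),((319,161),.174)]: print(atz("side",p,z).round(4))
E
```

```text
hingeL [0.7419 0.2919 0.146 ]
hingeR [ 0.7139 -0.1301  0.146 ]
nearR [ 0.4249 -0.1107  0.146 ]
nearL [0.4604 0.3128 0.146 ]
handle [0.4817 0.0991 0.182 ]
hL [0.4885 0.1624 0.182 ]
hR [0.4763 0.0359 0.182 ]
knob [ 0.5149 -0.1853  0.186 ]
thumb [ 0.5111 -0.2684  0.174 ]
screw [ 0.3541 -0.2113  0.015 ]
carb [0.2953 0.2746 0.05  ]
funnel [ 0.4695 -0.5679  0.07  ]
[0.4786 0.1184 0.182 ]
[ 0.5117 -0.1721  0.186 ]
[ 0.5074 -0.2551  0.174 ]
```

View pics/c0.png

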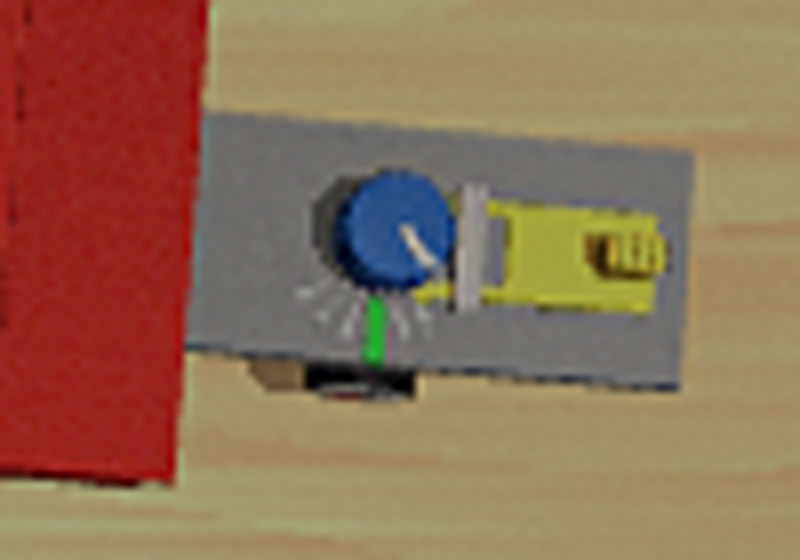

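Top view: lid spans (188,125)–(322,231), knob at about (350,198), slide's thumb at (381,202), handle at (250,210); side view and given sizes agree (washer yaw ≈ -4.3°, knob at ≈ (0.514, -0.187)). Moving above the knob.

>>> {"name": "arm_command", "arguments": {"series": "15 -11 -8 0 0;30 -21 -10 0 0;30 -21 -10 0 0;30 -21 -10 0 0;30 -21 -7 0 0;30 -21 -5 0 0;30 -21 -5 0 0;30 -21 -5 0 0;30 -21 -5 0 0;30 -21 0 0 0;30 -21 0 0 0;30 -21 0 0 0;30 -21 0 0 0;30 -21 0 0 0;15 -12 0 0 0;0 0 0 0 0"}}

```text
time_s: 1.48
tool_pos: [0.5191, -0.18, 0.2521]
tool_rot: [-179.9, -0.1, 20.8]
force: [0.9, 1.2, -0.2]
grip_width: 0.087
grasp_force: 0.0
```

>>> {"name": "arm_command", "arguments": {"series": "0 0 0 -0.1 0;0 0 0 -0.115 0;0 0 0 -0.115 0;0 0 0 -0.115 0;0 0 0 -0.115 0;0 0 0 -0.115 0;0 0 0 -0.115 0;0 0 0 -0.115 0;0 0 0 -0.115 0;0 0 0 -0.122 0;0 0 0 0 0;0 0 0 0 0;0 0 0 0 0"}}

```text
time_s: 2.57
tool_pos: [0.5163, -0.1871, 0.2521]
tool_rot: [-180.0, 0.0, 85.5]
force: [0.7, 1.0, 0.2]
grip_width: 0.0872
grasp_force: 0.0
```

Run:
```python
from h import *
o=telemetry.get_obs();im=cams.read_camera("wrist");print(o["tool_pos"],o["tool_rot"],o["time_s"],o["force"])
cv2.imwrite("pics/w1.png",cv2.resize(im,None,fx=1.42,fy=1.42,interpolation=cv2.INTER_CUBIC))
```

```text
[ 0.51628042 -0.18713439  0.25210508] [-1.79981184e+02  1.40325042e-02  8.54864886e+01] 2.5667 [0.69381228 1.0313156  0.24320566]
```

View pics/w1.png

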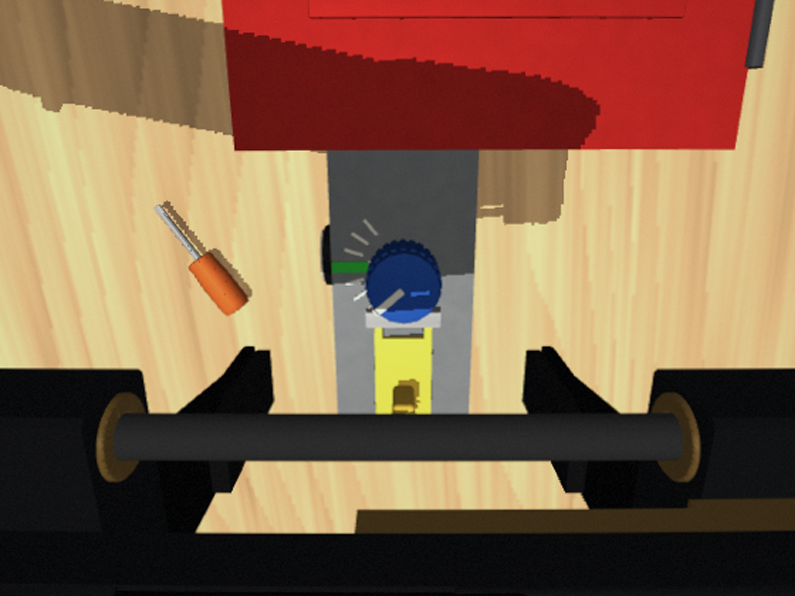

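Run:
```python
from h import *
o=telemetry.get_obs();s=420*1.42/596
f=lambda x,y,z:atz("wrist",(x/1.42,y/1.42),z,o)
for n,a in dict(knob=(404,285,.186),kl=(367,285,.186),kr=(441,285,.186),ktop=(404,248,.186),kbot=(404,322,.186),ptip=(377,316,.186),pin=(402,292,.186),g1=(332,268,.135),g2=(368,268,.135),lidl=(235,150,.146),lidr=(735,149,.146),thumb=(407,390,.174),plL=(375,345,.143),plR=(433,345,.143)).items(): print(n,f(*a).round(4))
im=cv2.imread("pics/w1.png");cv2.imwrite("pics/w1c.png",cv2.resize(im[210:420,310:500],None,fx=2.8,fy=2.8,interpolation=cv2.INTER_CUBIC))
```

```text
knob [ 0.5199 -0.1837  0.186 ]
kl [ 0.5003 -0.1822  0.186 ]
kr [ 0.5395 -0.1852  0.186 ]
ktop [ 0.5214 -0.1637  0.186 ]
kbot [ 0.5184 -0.2045  0.186 ]
ptip [ 0.5041 -0.1999  0.186 ]
pin [ 0.5186 -0.1875  0.186 ]
g1 [ 0.4753 -0.1836  0.135 ]
g2 [ 0.4978 -0.1854  0.135 ]
lidl [ 0.4296 -0.1079  0.146 ]
lidr [ 0.7147 -0.129   0.146 ]
thumb [ 0.5168 -0.2516  0.174 ]
plL [ 0.4981 -0.2343  0.143 ]
plR [ 0.5351 -0.2372  0.143 ]
```

View pics/w1c.png

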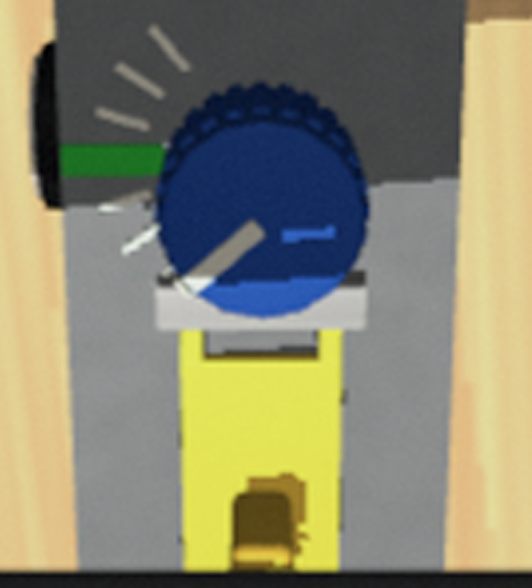

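Knob axis ≈ (0.5195, -0.186), matching the 71 mm to the lid's edge; pointer (crop tip (190,288), centre (264,218)) is about 44° short of the green mark. Descend and grip.

>>> {"name": "arm_command", "arguments": {"series": "1.4 3.1 5 0 0;0 0 15 0 0;0 0 20 0 0;0 0 20 0 0;0 0 20 0 0;0 0 12 0 0;0 0 7 0 0;0 0 0 0 0;0 0 0 0 0;0 0 0 0 255;0 0 0 0 255;0 0 0 0 255;0 0 0 0 255;0 0 0 0 255;0 0 0 0 255;0 0 0 0 255;0 0 0 0 255", "squeeze": 25}}

```text
time_s: 4.03
tool_pos: [0.5198, -0.1855, 0.1533]
tool_rot: [-180.0, 0.0, 85.7]
force: [-0.9, -0.1, -0.1]
grip_width: 0.0419
grasp_force: 0.0
```

>>> {"name": "arm_command", "arguments": {"series": "0 0 0 0 255;0 0 0 0 255;0 0 0 0 255;0 0 0 0 255;0 0 0 0.05 255;0 0 0 0.1 255;0 0 0 0.1 255;0 0 0 0.1 255;0 0 0 0.1 255;0 0 0 0.1 255;0 0 0 0.1 255;0 0 0 0.1 255;0 0 0 0.025 255;0 0 0 0 255;0 0 0 0 255;0 0 0 0 255;0 0 0 0 255"}}

```text
time_s: 5.45
tool_pos: [0.5198, -0.1854, 0.1533]
tool_rot: [180.0, 0.0, 41.4]
force: [0.1, 0.3, 0.1]
grip_width: 0.0005
grasp_force: 0.0
```

Run:
```python
from h import *
a=cams.read_camera("wrist");b=cams.read_camera("side");c=cams.read_camera("top")
a=cv2.resize(a,(400,300));b=cv2.resize(b[120:220,260:393],(400,300),interpolation=cv2.INTER_CUBIC);c=cv2.resize(c[160:260,290:423],(400,300),interpolation=cv2.INTER_CUBIC)
cv2.imwrite("pics/m2.png",np.vstack([np.hstack([a,b]),np.hstack([c,c*0])]))
```

```text
(no output)
```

View pics/m2.png

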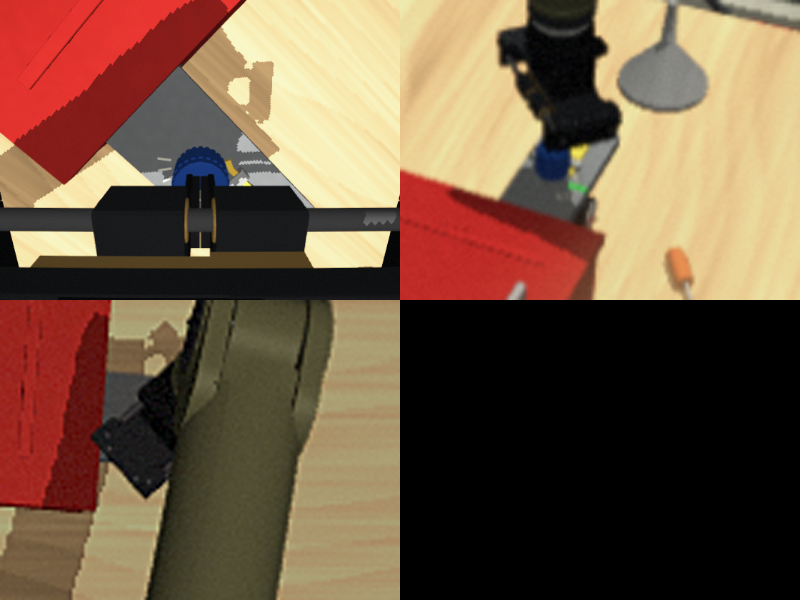

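The fingers shut on nothing: they seem to be above the knob. I compare side views before and now, enlarged, to find the true heights.

Run:
```python
from h import *
s0=cv2.imread("pics/side0.png")[125:215,275:335];s1=cams.read_camera("side")[125:215,275:335]
cv2.imwrite("pics/s3.png",np.hstack([cv2.resize(s,(400,600),interpolation=cv2.INTER_CUBIC) for s in(s0,s1)]))
def px(name,P):
    c=cams.calibration(name);M=R.from_euler('xyz',c["rotation"],degrees=True).as_matrix().T
    return cv2.projectPoints(np.array([P],float),cv2.Rodrigues(M)[0],-M@c["origin"],c["K"],c["dist"])[0].ravel().round(1)
o=telemetry.get_obs()
for n,P in dict(knobtop=(.5195,-.186,.186),bracket=(.5195,-.186,.135),tcp=o["tool_pos"],green=(.475,-.1836,.135),lidRn=(.4296,-.1079,.146),lidRf=(.7147,-.129,.146)).items():
    p=px("side",P);print(n,p,"crop",((p-[275,125])*6.667).round(),"top",px("top",P))
```

```text
knobtop [310.1 169.1] crop [234. 294.] top [349.2 197.4]
bracket [309.5 179.9] crop [230. 366.] top [346.8 199.7]
tcp [309.6 176.1] crop [231. 341.] top [347.4 198.8]
green [321.  183.2] crop [307. 388.] top [346.1 214.5]
lidRn [327.2 197.6] crop [348. 484.] top [321.1 229.4]
lidRf [253.6 174.5] crop [-143.  330.] top [327.6 134.7]
```

View pics/s3.png

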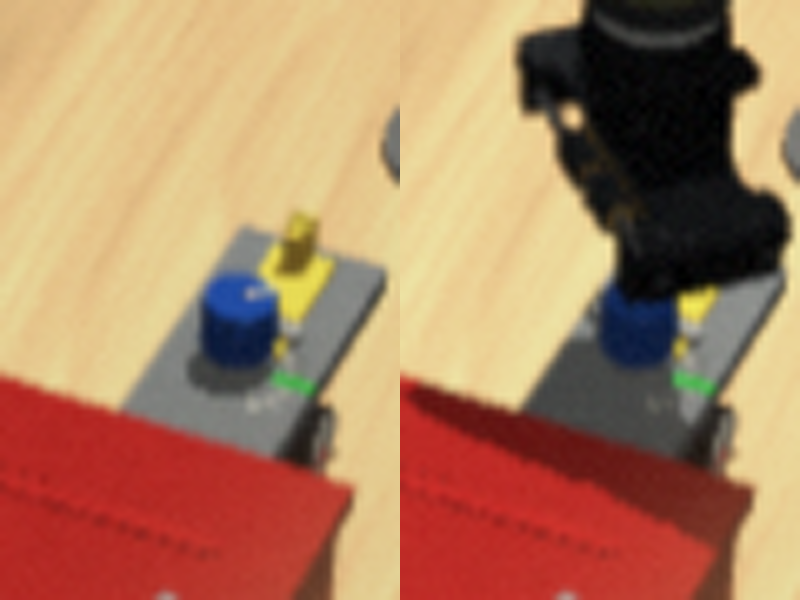

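The scene's heights agree (knob top as predicted), but the finger ends stand higher than the reported TCP – the fingers closed just above the knob. Open, turn back, go 15 mm lower and try again with light grip.

>>> {"name": "arm_command", "arguments": {"series": "0 0 -10 0 0;0 0 0 0 0;0 0 0 0 0;0 0 0 0 0;0 0 0 0 0;0 0 0 0 0;0 0 0 -0.1 0;0 0 0 -0.1 0;0 0 0 -0.1 0;0 0 0 -0.1 0;0 0 0 -0.1 0;0 0 0 -0.1 0;0 0 0 -0.1 0;0 0 0 -0.075 0;0 0 5 0 0;0 0 5 0 0;0 0 5 0 0;0 0 5 0 0;0 0 0 0 0;0 0 0 0 0", "squeeze": 8}}

```text
time_s: 7.32
tool_pos: [0.5194, -0.1853, 0.1426]
tool_rot: [-179.9, -0.0, 85.7]
force: [0.4, -0.6, 0.1]
grip_width: 0.0872
grasp_force: 0.0
```

>>> {"name": "arm_command", "arguments": {"series": "0 0 5 0 0;0 0 0 0 0;0 0 0 0 255;0 0 0 0 255;0 0 0 0 255;0 0 0 0 255;0 0 0 0 255;0 0 0 0 255;0 0 0 0 255;0 0 0 0 255;0 0 0 0 255;0 0 0 0 255;0 0 0 0 255;0 0 0 0 255"}}

```text
time_s: 8.48
tool_pos: [0.5195, -0.1855, 0.1383]
tool_rot: [-180.0, 0.0, 85.7]
force: [-2.4, 0.4, 2.1]
grip_width: 0.0394
grasp_force: 8.0
```

Contact at 39.4 mm: the fingers are now on the knob, but only with their ends (true tip ≈ 35 mm above the reported TCP). Go 16 mm lower and grip properly.

>>> {"name": "arm_command", "arguments": {"series": "0 0 0 0 100;0 0 0 0 100;0 0 0 0 100;0 0 4 0 100;0 0 4 0 100;0 0 4 0 100;0 0 4 0 100;0 0 0 0 100;0 0 0 0 255;0 0 0 0 255;0 0 0 0 255;0 0 0 0 255;0 0 0 0 255;0 0 0 0 255;0 0 0 0 255", "squeeze": 25}}

```text
time_s: 9.73
tool_pos: [0.5196, -0.1854, 0.1224]
tool_rot: [-180.0, 0.0, 85.7]
force: [-3.1, 0.4, 2.6]
grip_width: 0.04
grasp_force: 25.0
```

>>> {"name": "arm_command", "arguments": {"series": "0 0 0 0.05 255;0 0 0 0.1 255;0 0 0 0.1 255;0 0 0 0.1 255;0 0 0 0.1 255;0 0 0 0.1 255;0 0 0 0.1 255;0 0 0 0.1 255;0 0 0 0.025 255;0 0 0 0 255;0 0 0 0 255"}}

```text
time_s: 10.65
tool_pos: [0.52, -0.1857, 0.1225]
tool_rot: [180.0, -0.0, 41.4]
force: [-2.3, -0.2, 2.0]
grip_width: 0.0396
grasp_force: 25.0
```

>>> {"name": "arm_command", "arguments": {"series": "0 0 0 0 0;0 0 0 0 0;0 0 0 0 0;0 0 0 0 0;0 0 -10 0 0;0 0 -20 0 0;0 0 -30 0 0;0 0 -30 0 0;0 0 -20 0 0;0 0 -10 0 0;0 0 0 -0.1 0;0 0 0 -0.1 0;0 0 0 -0.1 0;0 0 0 -0.1 0;0 0 0 -0.1 0;0 0 0 -0.1 0;0 0 0 -0.1 0;0 0 0 -0.075 0;0 0 0 0 0;0 0 0 0 0"}}

```text
time_s: 12.32
tool_pos: [0.5196, -0.1853, 0.2419]
tool_rot: [-180.0, -0.0, 85.6]
force: [-0.0, 0.7, -0.8]
grip_width: 0.0872
grasp_force: 0.0
```

Run:
```python
from h import *
o=telemetry.get_obs();im=cams.read_camera("wrist");print(o["tool_pos"],o["tool_rot"],o["time_s"])
cv2.imwrite("pics/w4full.png",im)
cv2.imwrite("pics/w4.png",cv2.resize(im[120:300,180:390],(700,600),interpolation=cv2.INTER_CUBIC))
```

```text
[ 0.51955267 -0.18533074  0.24188278] [-1.79958782e+02 -1.23395464e-02  8.55836642e+01] 12.3167
```

View pics/w4.png

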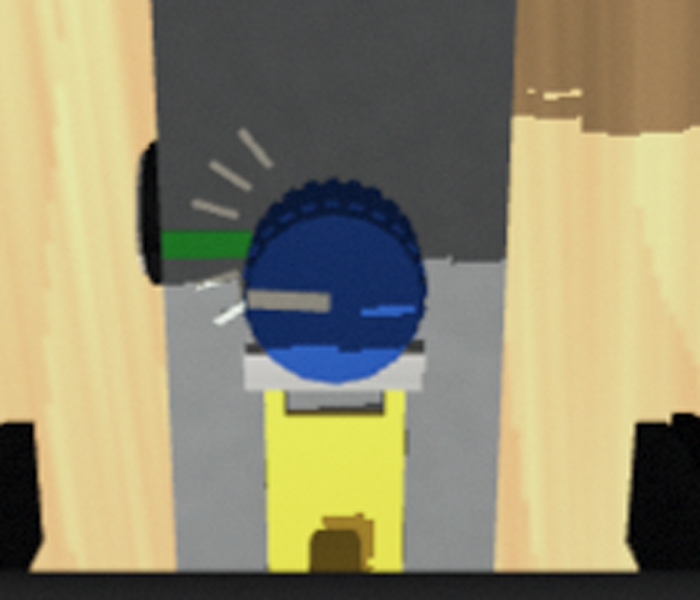

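Run:
```python
from h import *
o=telemetry.get_obs();s=.3
f=lambda x,y,z:atz("wrist",(180+x*s,120+y*s),z,o)
ang=lambda a,b:np.degrees(np.arctan2((b-a)[0],(b-a)[1])).round(2)
z=.185
P=[(f(330,302,z),f(248,299,z)),(f(250,244,.135),f(163,246,.135)),(f(336,297,z),f(248,299,z)),(f(266,450,.143),f(269,560,.143)),(f(404,450,.143),f(403,560,.143)),(f(176,560,.135),f(153,10,.135)),(f(494,560,.135),f(516,10,.135))]
for a,b in P: print(a.round(4),b.round(4),np.degrees(np.arctan2((b-a)[1],(b-a)[0])).round(1))
print("thumb top",f(335,540,.175).round(4))
# segmentation refine of pointer
im=cv2.imread("pics/w4full.png");c=im[195:225,250:282].astype(int)
m=(c.max(2)-c.min(2)<60)&(c.min(2)>100);ys,xs=np.nonzero(m)
n,l,st,ce=cv2.connectedComponentsWithStats(m.astype(np.uint8));print(st,ce)
```

```text
[ 0.5187 -0.1867  0.185 ] [ 0.5007 -0.1846  0.185 ] 173.4
[ 0.4979 -0.185   0.135 ] [ 0.4753 -0.1838  0.135 ] 176.9
[ 0.5201 -0.1856  0.185 ] [ 0.5007 -0.1846  0.185 ] 177.0
[ 0.4974 -0.2397  0.143 ] [ 0.4951 -0.2725  0.143 ] -93.9
[ 0.534  -0.2425  0.143 ] [ 0.5318 -0.2753  0.143 ] -93.9
[ 0.4682 -0.2749  0.135 ] [ 0.4798 -0.1239  0.135 ] 85.6
[ 0.5575 -0.2818  0.135 ] [ 0.5688 -0.1308  0.135 ] 85.7
thumb top [ 0.5149 -0.2504  0.175 ]
[[  0   0  32  30 753]
 [  0   6  29  24 207]] [[17.00398406 13.85126162]
 [10.02898551 16.85990338]]
```

The pointer is within about 2° of the green mark's direction (175.7° wanted, 173–177° measured). Now to the thumb piece of the slide.

>>> {"name": "arm_command", "arguments": {"series": "-10 0.6 0 0 0;-20 0 0 0 0;-25 0 0 0 0;-20 0 0 0 0;-10.6 0 0 0 0;-5 0 0 0 0;0 0 20 0 0;0 0 25 0 0;0 0 25 0 0;0 0 25 0 0;0 0 15 0 0;0 0 10 0 0;0 0 4 0 0;0 0 0 0 0;0 0 0 0 255;0 0 0 0 255;0 0 0 0 255;0 0 0 0 255", "squeeze": 30}}

```text
time_s: 13.87
tool_pos: [0.5142, -0.2761, 0.1192]
tool_rot: [179.9, 0.0, 85.7]
force: [-0.3, 0.1, -0.5]
grip_width: 0.0681
grasp_force: 0.0
```

>>> {"name": "arm_command", "arguments": {"series": "0 0 0 0 255;0 0 0 0 255;0 0 0 0 255;0 0 0 0 255;0 0 0 0 255;0 0 0 0 255;0 0 0 0 255;0 0 0 0 255"}}

```text
time_s: 14.53
tool_pos: [0.5134, -0.2758, 0.1182]
tool_rot: [-180.0, 0.0, 85.7]
force: [-6.5, -1.0, 3.2]
grip_width: 0.015
grasp_force: 4.3
```

>>> {"name": "arm_command", "arguments": {"series": "0 0 0 0 255;0 0 0 0 255;2 0 0 0 255;4 0 0 0 255;5 0 0 0 255;5 0 0 0 255;5 0 0 0 255;4 0 0 0 255;2 0 0 0 255;1 0 0 0 255;0 0 0 0 255;0 0 0 0 255"}}

```text
time_s: 15.53
tool_pos: [0.5149, -0.247, 0.1182]
tool_rot: [-179.9, -0.0, 85.7]
force: [-4.5, -1.3, 3.7]
grip_width: 0.0137
grasp_force: 30.0
```

>>> {"name": "arm_command", "arguments": {"series": "1 0 0 0 255;0.5 0 0 0 255;0.5 0 0 0 255;0 0 0 0 255;0 0 0 0 255"}}

```text
time_s: 15.95
tool_pos: [0.515, -0.2465, 0.1182]
tool_rot: [-179.9, 0.1, 85.7]
force: [-3.9, -2.7, 2.3]
grip_width: 0.0139
grasp_force: 30.0
```

>>> {"name": "arm_command", "arguments": {"series": "1 0 0 0 255;1 0 0 0 255;0 0 0 0 255;0 0 0 0 255"}}

```text
time_s: 16.28
tool_pos: [0.5149, -0.2465, 0.1182]
tool_rot: [-180.0, 0.2, 85.6]
force: [-4.2, -6.3, 0.3]
grip_width: 0.0134
grasp_force: 30.0
```

>>> {"name": "arm_command", "arguments": {"series": "1 0 0 0 255;1 0 0 0 255;0 0 0 0 255;0 0 0 0 255;0 0 0 0 0;0 0 0 0 0;0 0 0 0 0;0 0 0 0 0;0 0 -15 0 0;0 0 -30 0 0;0 0 -35 0 0;0 0 -35 0 0;0 0 -15 0 0;0 0 0 0 0;0 0 0 0 0"}}

```text
time_s: 17.53
tool_pos: [0.5172, -0.2412, 0.2492]
tool_rot: [179.9, 0.0, 85.8]
force: [-0.7, -0.1, -1.2]
grip_width: 0.0791
grasp_force: 0.0
```

Run:
```python
from h import *
o=telemetry.get_obs();im=cams.read_camera("wrist");t=cams.read_camera("top");print(o["tool_pos"],o["tool_rot"],o["time_s"])
a=cv2.resize(im,(800,600),interpolation=cv2.INTER_CUBIC)[:430];
cv2.imwrite("pics/w5.png",a);cv2.imwrite("pics/w5full.png",im);cv2.imwrite("pics/top5.png",t)
```

```text
[ 0.51721212 -0.24119668  0.24915446] [1.79862958e+02 2.79399849e-02 8.57758634e+01] 17.5333
```

View pics/w5.png

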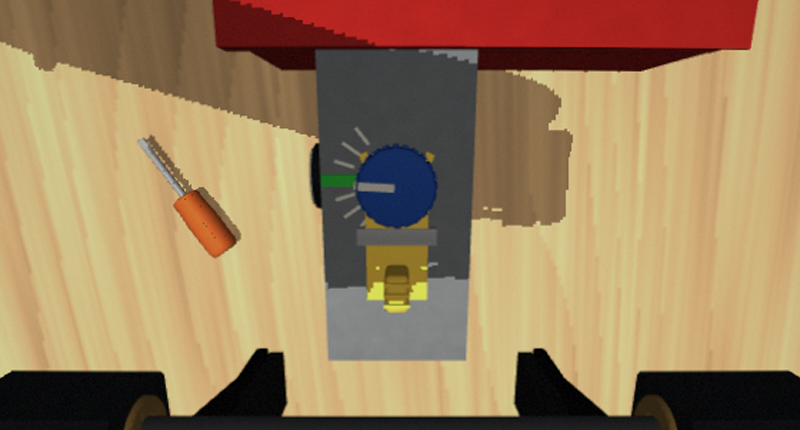

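The fork tips show on both sides past the knob at (362,157) and (432,157), thumb moved up to ≈(397,290), pointer (358,187) in line with the green stripe: locked home. Now over to the handle.

>>> {"name": "arm_command", "arguments": {"series": "10 -2 -2 0 0;20 -4 -2 0 0;28 -5 0 0 0;30 -5 0 0 0;30 -5 0 0 0;30 -5 0 0 0;30 -5 0 0 0;30 -5 0 0 0;30 -5 0 0 0;30 -5 0 0 0;30 -5 0 0 0;24 -4 0 0 0;12 -3 0 0 0;5 0 0 0 0;0 0 0 0 0;0 0 0 0 0"}}

```text
time_s: 18.97
tool_pos: [0.4835, 0.0997, 0.2516]
tool_rot: [-179.9, 0.0, 85.7]
force: [0.3, 0.2, -0.0]
grip_width: 0.0868
grasp_force: 0.0
```

Run:
```python
from h import *
o=telemetry.get_obs();im=cams.read_camera("wrist");print(o["tool_pos"],o["tool_rot"],o["time_s"])
cv2.imwrite("pics/w6full.png",im)
b,g,r=[im[...,i].astype(int) for i in range(3)]
m=((r-b<50)&(r-g<50)).astype(np.uint8); m[240:]=0
n,l,st,ce=cv2.connectedComponentsWithStats(m)
for i in range(1,n):
    if st[i,4]>150:
        print(st[i],ce[i].round(1)); 
        ys,xs=np.nonzero(l==i);print(" atz",atz("wrist",ce[i],.182,o).round(4),[atz("wrist",p,.182,o).round(4) for p in((xs[ys.argmin()],ys.min()),(xs[ys.argmax()],ys.max()))])
# top image estimate too
```

```text
[0.48345244 0.09969832 0.25160354] [-1.79939558e+02  4.31362636e-02  8.56750379e+01] 18.9667
[   4    0  124   60 4236] [75.5 19.9]
 atz [0.356  0.2386 0.182 ] [array([0.3132, 0.2546, 0.182 ]), array([0.3715, 0.2126, 0.182 ])]
[214   7  15  33 377] [220.6  23. ]
 atz [0.4532 0.2287 0.182 ] [array([0.4512, 0.2386, 0.182 ]), array([0.4509, 0.2189, 0.182 ])]
[ 270  104   26  136 2300] [282.7 166.9]
 atz [0.4875 0.1281 0.182 ] [array([0.4889, 0.1733, 0.182 ]), array([0.478 , 0.0712, 0.182 ])]
```

Bar found at ≈ (0.4857, 0.104), agreeing with the washer geometry. Descend and grip.

>>> {"name": "arm_command", "arguments": {"series": "4.4 1.9 10 0 0;0 0 20 0 0;0 0 25 0 0;0 0 25 0 0;0 0 20 0 0;0 0 12 0 0;0 0 6 0 0;0 0 3.6 0 0;0 0 0 0 0;0 0 0 0 255;0 0 0 0 255;0 0 0 0 255;0 0 0 0 255;0 0 0 0 255;0 0 0 0 255;0 0 0 0 255;0 0 0 0 255", "squeeze": 35}}

```text
time_s: 20.43
tool_pos: [0.486, 0.1047, 0.1307]
tool_rot: [180.0, 0.0, 85.7]
force: [-0.2, -1.0, -0.9]
grip_width: 0.0418
grasp_force: 0.0
```

>>> {"name": "arm_command", "arguments": {"series": "0 0 0 0 255;0 0 0 0 255;0 0 0 0 255;0 0 0 0 255;0 0 0 0 255;0 0 0 0 255;0 0 0 0 255;0 0 0 0 255"}}

```text
time_s: 21.1
tool_pos: [0.4859, 0.1047, 0.1306]
tool_rot: [-180.0, 0.0, 85.7]
force: [0.1, -1.0, 0.3]
grip_width: 0.0111
grasp_force: 35.0
```

>>> {"name": "arm_command", "arguments": {"series": "1 0 -5 0 255;1 0 -5.6 0 255;0 0 0 0 255;0 0 0 0 255"}}

```text
time_s: 21.43
tool_pos: [0.4881, 0.1045, 0.1414]
tool_rot: [179.8, 0.1, 85.6]
force: [6.8, -3.2, -6.0]
grip_width: 0.0107
grasp_force: 35.0
```

>>> {"name": "arm_command", "arguments": {"series": "-1 1 0 0 255;-1 1 0 0 255;0 2.4 -10.5 0 255;0 2.9 -10.4 0 255;0 3.4 -10.3 0 255;0 0 0 0 255;0 0 0 0 255"}}

```text
time_s: 22.02
tool_pos: [0.4963, 0.1039, 0.1727]
tool_rot: [-180.0, 0.0, 85.7]
force: [0.2, 0.2, -4.9]
grip_width: 0.0108
grasp_force: 35.0
```

>>> {"name": "arm_command", "arguments": {"series": "0 3.8 -10.1 0 255;0 4.2 -10 0 255;0 4.7 -9.8 0 255;0 5.1 -9.5 0 255;0 5.5 -9.3 0 255;0 5.9 -9.1 0 255;0 0 0 0 255;0 0 0 0 255"}}

```text
time_s: 22.68
tool_pos: [0.5246, 0.1017, 0.2312]
tool_rot: [-179.8, 0.0, 85.7]
force: [-5.8, -0.2, -2.0]
grip_width: 0.0113
grasp_force: 35.0
```

>>> {"name": "arm_command", "arguments": {"series": "0 6.3 -8.8 0 255;0 6.7 -8.5 0 255;0 7 -8.2 0 255;0 7.4 -8 0 255;0 7.7 -7.5 0 255;0 8 -7.3 0 255;0 0 0 0 255;0 0 0 0 255;0 0 0 0 255;0 0 0 0 255"}}

```text
time_s: 23.52
tool_pos: [0.5663, 0.0986, 0.2803]
tool_rot: [-179.8, 0.1, 85.7]
force: [-9.7, -1.3, 4.1]
grip_width: 0.0107
grasp_force: 35.0
```

Run:
```python
from h import *
o=telemetry.get_obs();print(o["tool_pos"],o["force"],o["grip_width"],o["time_s"])
a=cams.read_camera("side")[100:320,160:380];b=cams.read_camera("top")[80:300,150:410]
cv2.imwrite("pics/f7.png",np.hstack([cv2.resize(a,(370,370),interpolation=cv2.INTER_CUBIC),cv2.resize(b,(430,370),interpolation=cv2.INTER_CUBIC)]))
```

```text
[0.56631865 0.09863819 0.28034814] [-9.69511105 -1.26822105  4.10233267] 0.010713885845590012 23.5167
```

View pics/f7.png

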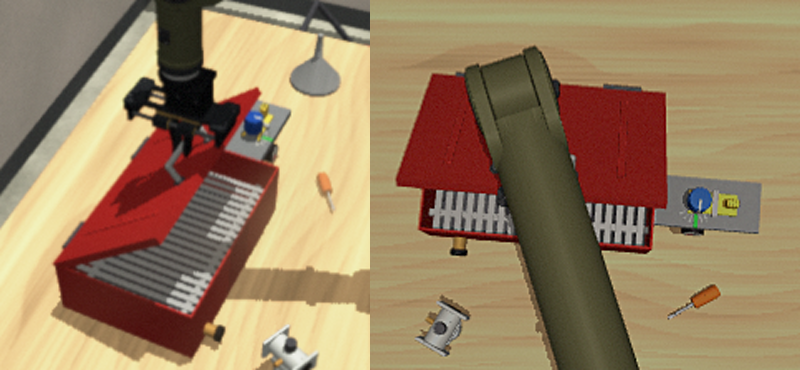

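The lid stands open with the bar held, nothing else disturbed; the side forces show the pose is a few mm inside the lid's arc and x says ≈ 39.3°. Small correction.

>>> {"name": "arm_command", "arguments": {"series": "0 0.8 -1.5 0 255;0 0.8 -1.5 0 255;0 0.7 -1.5 0 255;0 0 0 0 255;0 0 0 0 255;0 0 0 0 255"}}

```text
time_s: 24.12
tool_pos: [0.5701, 0.0984, 0.2837]
tool_rot: [-179.9, 0.0, 85.7]
force: [-6.2, -0.4, 1.8]
grip_width: 0.0109
grasp_force: 35.0
```

>>> {"name": "arm_command", "arguments": {"series": "0 -0.8 0 0 255;0 -0.7 0 0 255;0 0 0 0 255;0 0 0 0 255;0 0 0 0 255;0 0 0 0 255;0 0 0 0 255;0 0 0 0 255"}}

```text
time_s: 24.78
tool_pos: [0.5693, 0.0985, 0.283]
tool_rot: [-180.0, 0.0, 85.7]
force: [-3.7, 0.2, -0.8]
grip_width: 0.0108
grasp_force: 35.0
```

Run:
```python
from h import *
t=cams.read_camera("top");b,g,r=[t[...,i].astype(int) for i in range(3)]
m=(r-g>60)&(r-b>60)
for x in(315,320,323):
    ys=np.nonzero(m[100:240,x])[0]+100;print(x,ys.min(),[y for y in ys if y+1 not in ys])
c=cams.calibration("top");M=R.from_euler('xyz',c["rotation"],degrees=True).as_matrix().T
X=np.array([.9971,-.0758,0]);Y=np.array([.0758,.9971,0])
H=np.array([.4857,.104,.142])+.245*X
for w in(.285,):
  for th in(0,38,39,40,41,42,43):
    a=np.radians(th);u=np.array([-w*np.cos(a)+.004*np.sin(a),w*np.sin(a)+.004*np.cos(a)])
    P=[H+u[0]*X+s*Y+[0,0,u[1]] for s in(-.215,-.1)]
    print(th,cv2.projectPoints(np.array(P),cv2.Rodrigues(M)[0],-M@c["origin"],c["K"],c["dist"])[0].reshape(-1).round(1))
o=telemetry.get_obs();print(o["tool_pos"],o["force"])
```

```text
315 134 [np.int64(201), np.int64(228)]
320 135 [np.int64(202), np.int64(205), np.int64(227)]
323 135 [np.int64(201)]
0 [320.9 229.4 281.8 226.2]
38 [328.4 200.8 284.3 197.2]
39 [328.7 199.4 284.4 195.8]
40 [328.9 198.  284.5 194.4]
41 [329.1 196.6 284.6 192.9]
42 [329.4 195.1 284.7 191.4]
43 [329.6 193.6 284.9 189.9]
[0.56934796 0.09846727 0.28302   ] [-4.50565352 -0.80899576  0.03844465]
```

Run:
```python
from h import *
t=cams.read_camera("top")
for x in(310,318,324):print(x,[tuple(int(v) for v in t[y,x]) for y in range(191,206)])
# z-based check: bar seen in wrist camera
o=telemetry.get_obs();im=cams.read_camera("wrist");cv2.imwrite("pics/w8.png",im)
```

```text
310 [(10, 22, 121), (19, 21, 121), (23, 29, 122), (18, 20, 121), (16, 24, 122), (22, 27, 122), (25, 29, 130), (23, 22, 119), (15, 20, 119), (24, 23, 125), (21, 25, 90), (50, 49, 52), (48, 49, 47), (42, 41, 45), (38, 38, 37)]
318 [(25, 26, 126), (17, 22, 122), (24, 24, 122), (12, 19, 121), (21, 23, 122), (18, 28, 122), (29, 29, 123), (14, 25, 117), (17, 21, 116), (27, 31, 121), (19, 21, 124), (9, 9, 65), (0, 0, 41), (0, 0, 44), (8, 1, 45)]
324 [(24, 25, 123), (25, 29, 123), (22, 30, 125), (20, 23, 122), (18, 23, 120), (24, 30, 124), (20, 21, 124), (18, 21, 129), (21, 28, 120), (21, 27, 116), (22, 23, 120), (57, 62, 113), (117, 119, 118), (115, 116, 114), (106, 110, 109)]
```

Run:
```python
from h import *
t=cams.read_camera("side");b,g,r=[t[...,i].astype(int) for i in range(3)]
m=((r-g>50)&(r-b>50)&(g<60)).astype(np.uint8);m[:,:285]=0;m[190:]=0
n,l,st,ce=cv2.connectedComponentsWithStats(m);k=1+st[1:,4].argmax()
for y in range(146,170,2):
    xs=np.nonzero(l[y]==k)[0];print(y,(xs.min(),xs.max()) if len(xs) else None,end=' ')
c=cams.calibration("side");M=R.from_euler('xyz',c["rotation"],degrees=True).as_matrix().T
X=np.array([.9971,-.0758,0]);Y=np.array([.0758,.9971,0]);H=np.array([.4857,.104,.142])+.245*X
print()
for th in(0,36,38,40,42):
    a=np.radians(th);P=[]
    for h in(.004,-.006):
        u=np.array([-.285*np.cos(a)+h*np.sin(a),.285*np.sin(a)+h*np.cos(a)]);P.append(H+u[0]*X-.215*Y+[0,0,u[1]])
    print(th,cv2.projectPoints(np.array(P),cv2.Rodrigues(M)[0],-M@c["origin"],c["K"],c["dist"])[0].reshape(-1).round(1))
```

```text
146 None 148 None 150 None 152 (np.int64(310), np.int64(312)) 154 (np.int64(305), np.int64(313)) 156 (np.int64(300), np.int64(312)) 158 (np.int64(296), np.int64(311)) 160 (np.int64(291), np.int64(309)) 162 (np.int64(302), np.int64(308)) 164 (np.int64(302), np.int64(307)) 166 (np.int64(301), np.int64(306)) 168 (np.int64(300), np.int64(304)) 
0 [327.1 197.7 326.9 199.8]
36 [314.5 155.5 316.  158. ]
38 [312.9 153.1 314.5 155.5]
40 [311.2 150.8 312.9 153.1]
42 [309.4 148.4 311.2 150.8]
```

```bash
python3 -c "
from cell import env
print(env.sign_off())"
```

```text
the job is handed in; nothing more can be done
None
```

The knob is at the green mark (within about 2°), the lock slide is home around its neck, and the arm is still holding the lid at about 40° (my checks ranged from 37.5° to 41.6°); I saw nothing else disturbed, and the job is handed in.

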